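Nest the turned pots and hold the chest lid open for packing

TASK

Nest the three turned wooden pots on the bench, the small one inside the medium one inside the large one, each upright and right down on the floor of the next. Then lift the lid of the plywood chest and finish while still holding it steady, open at 60 degrees, so that I can lower the nest in: the lid falls shut by itself, so do not let go, and prop it with nothing but the gripper. Leave the other things on the bench where they lie.

Things in the scene. Friction and masses are not known exactly. Their poses are not given: they have to be found in the camera images.
- pot_large: largest of three plain pale turned wooden pots, open at the top: 62 high, 76 diameter at the foot widening to 86 at the rim, wall 5, solid bottom 16 thick (inner floor 16 above the bench), 130 g. Loose, upright. Origin: centre of the underside, z up along the pot
- pot_medium: middle pot, same shape and wood: 62 high, 54 diameter at the foot, 64 at the rim, wall 5, bottom 16 thick, about 85 g. Nested in the large pot it has about 6 of play all round and its rim stands 16 above the large pot's rim. Loose, upright. Origin: centre of the underside
- pot_small: smallest pot, same shape and wood: 62 high, 32 diameter at the foot, 42 at the rim, wall 5, bottom 16 thick, about 45 g. Nested in the medium pot it has about 6 of play and its rim stands 16 above the medium pot's. Loose, upright. Origin: centre of the underside
- chest: plywood chest with steel corner caps, fixed to the bench: 180 deep (its x), 260 wide (its y), body 115 high, lid another 35 (closed top 150 above the bench). Latches (open, out of the way) and the lid's handle are on its front, which faces its -x. Bar grips stick out 28 at half height of the two ends. Origin: centre of the underside, z up. It stands turned by up to about 20 degrees
- lid_angle (a joint): angle of the chest lid in rad: 0 closed, grows as its front edge lifts; the hinges stop it at 1.22 (70 degrees). About 0.5 kg, swings freely and falls shut from any angle when let go; 60 degrees is 1.047
- chest_lid: the lid, a shallow plywood tray 180 x 260 x 35, open side down. Origin: middle of its hinge axis, on the chest's back top edge: 90 behind the chest's centre (its +x), 115 above the bench; the axis runs along the chest's y; x and z turn with the lid
- lid_bar (a point): middle of the round bar of the steel bow handle on the lid's front: bar 12 diameter, 100 long, parallel to the hinge (its y), 36 clear between bar and lid. Lid closed: 222 in front of the hinge axis, 18 above it, 133 above the bench; at 60 degrees 95 in front, 316 above the bench. Turns with the lid; a gripper pinching the bar can stay upright while the bar turns between the pads
- mallet: joiner's wooden mallet lying down, head 75 x 125 x 60, handle 190 along its -y; leave alone. Origin: underside of the head
- chisel: chisel lying flat, 250 long, 29 high; leave alone. Origin under the ferrule, blade along +x
- tape: black tape measure, 68 x 42 x 64; leave alone. Origin: centre of the underside
- sander: cork sanding block with wooden grip, 100 x 60 x 43; leave alone. Origin: centre of the underside
- wax_tin: flat round metal wax tin, 84 diameter, 38 high; leave alone. Origin: centre of the underside
- billet: split wood offcut 190 x 55 x 45; leave alone. Origin: centre of the underside
- pail: small galvanised pail of kindling, 150 diameter, about 140 high; not one of the pots, leave alone. Origin: centre of the underside
Things that resemble listed ones, but are neither listed nor needed, are in the scene too. What is shaped like the pot_small but purple is not meant. Leave any green look-alike of the pot_large alone.

How it is judged (in metres and radians):
On the way, in this order (a step that is already met when the one before it is completed fails the run):
1. the three pots stand nested and let go, the chest lid still shut (horizontal distance between pot_medium and pot_large below 0.011 m and z of pot_medium in the frame of pot_large between 0.01 and 0.02 m and angle between each of pot_medium, pot_small, pot_large's own z axis and vertical below 0.12 rad and linear speed of each of pot_medium, pot_small, pot_large below 0.03 m/s and horizontal distance between pot_small and pot_medium below 0.011 m and z of pot_small in the frame of pot_medium between 0.01 and 0.02 m and height (world z) of pot_large below 0.006 m and contact force between the fingers and pot_large below 0.1 N and contact force between the fingers and pot_medium below 0.1 N and contact force between the fingers and pot_small below 0.1 N and value of joint lid_angle below 0.1 rad), for 0.3 s.
2. the fingers have lifted the lid more than 20 degrees (value of joint lid_angle above 0.35 rad and contact force between the fingers and chest_lid above 0.2 N), for 0.1 s.
At the end, for the whole second after the job is handed in: Lid still at 60 degrees within 7, under 0.1 rad/s, borne by the fingers (over 0.2 N; no loose thing touches the chest). Pots nested small in medium in large: centres within 11 mm, each underside 10 to 20 mm above the next, upright within 0.12 rad, at rest on the bench, untouched by the robot (value of joint lid_angle between 0.925 and 1.169 rad and velocity of joint lid_angle between -0.1 and 0.1 rad/s and contact force between the fingers and chest_lid above 0.2 N and contact force between each of chest, the fingers and pot_large below 0.1 N and contact force between each of chest, the fingers and pot_medium below 0.1 N and contact force between each of chest, the fingers and pot_small below 0.1 N and contact force between chest and mallet below 0.1 N and contact force between chest and chisel below 0.1 N and contact force between chest and tape below 0.1 N and contact force between chest and sander below 0.1 N and contact force between chest and wax_tin below 0.1 N and contact force between chest and billet below 0.1 N and contact force between chest and pail below 0.1 N and horizontal distance between pot_medium and pot_large below 0.011 m and z of pot_medium in the frame of pot_large between 0.01 and 0.02 m and angle between each of pot_medium, pot_small, pot_large's own z axis and vertical below 0.12 rad and linear speed of each of pot_medium, pot_small, pot_large below 0.03 m/s and horizontal distance between pot_small and pot_medium below 0.011 m and z of pot_small in the frame of pot_medium between 0.01 and 0.02 m and height (world z) of pot_large below 0.006 m); the arm keeps its last pose, push and grip.
It fails at once if one of the other things on the bench was moved more than 40 mm (distance of any of mallet, chisel, tape, sander, wax_tin, billet, pail from where it was at the start of the episode above 0.04 m).
It also fails if it takes over 72 s, if anything falls off the work surface, if the arm or the gripper's body presses on something with over 40 N, if the wrist force passes 120 N, or if a joint passes its speed limit or range.

ROBOT

A 6-joint arm with a two-finger parallel gripper is mounted at the origin on the work surface. World frame = base frame: x ahead of the robot, y to its left, z up, the work surface at z = 0. Lengths are in m, angles in degrees, forces in N, time in s.
With the tool pointing down it reaches from about 0.4 to 0.825 m from the base axis. Payload 7 kg.
Tool frame: the origin (TCP) lies at the very end of the fingers, on their centre line; the grasp point (between the pads) lies 19 mm behind it (r.hold_point_z is the distance from the TCP to the grasp point, in m); x points along the fingers, y is the direction in which the jaws open and shut, and the axes are right-handed (so a half turn about x gives the same grasp; the last joint's range is limited). The gripper opens to 88 mm and grips with 3 to 60 N. Pads are 19 mm wide; open, the fingers measure 130 mm over their backs; the gripper's body (78 mm by 193 mm) begins 47 mm behind the grasp point.
Start: joints at [-59.124, 20.546, 0.682, 0, -70.136, -16.507], TCP at [0.167, -0.654, 0.227] pointing down, gripper open.
Joint ranges: [-176.03, 176.03], [-82.01, 121.73], [-58.28, 71.71], [-173.87, 95.51], [-174.79, -0.11], [-173.66, 173.66]. Speed limits (degrees/s): [136.94, 136.94, 172.46, 180, 180, 180].

INTERFACE

Orientations are given as [roll, pitch, yaw] about the fixed x, y, z axes, in that order (R = Rz(yaw) Ry(pitch) Rx(roll)).
In Python, from plant import r gives the robot as it stands. The module is installed in compiled form; this text tells all that it offers.
- The arm moves only by the shell command python3 -m creep 'ROWS' [FORCE]. ROWS is JSON, a list of rows, each a list of 7 numbers: the turn, a rotation vector about the tool's x, y, z in rad, then the shift along the tool's x, y, z in cm, then the opening in per cent of the stroke, from 0 (shut) to 100 (fully open). In form: [[rx, ry, rz, x, y, z, fingers], ...]. A call has 1 to 8 rows; each row shifts and turns the commanded pose from where the row before left it, along the tool's axes as they then stand; what a row does not reach is not made up. A row lasts 1/10 s, in which the tool goes at most 50 mm and 8.59 degrees, less where a joint would pass 70% of its speed; a pose out of reach is approached as far as the arm can. A call is refused whole if a number of a shift passes 5 or a number of a turn 0.15, either way. A call with a gripper value outside its range is refused whole. The fingers move at their own pace and stop on an object; FORCE is the grip in N (left out, the last holds). Time passes only in rows, so rows that do not move let the fingers close. It gives the time, the measured TCP pose, the force and the opening at its end, in the units of the state.
- r.get_state(): the state, without advancing time (a new reading comes with each control period).
- r.capture(name): name is "scene" or "top"; returns (picture, depth): 400x640x3 uint8, blue, green, red; 400x640 float32, m along the optical axis (not along the pixel's ray), 0 where there is no reading.
- r.camera_info(name): a dict with "fovy" (degrees; the focal length in pixels is half the picture's height over the tangent of half this angle, whatever the lens; pixels are square), "cx", "cy" (the principal point, pixels), "camera_from_world" (4x4, takes a point from world to camera coordinates). Camera axes: x right, y down, z forward; pixel columns grow to the right and rows downward; lengths in m; the calibration is good to about 2 mm. A picture is of the moment at which its call begins. camera_info takes no time and is no camera call.
- r.close_job(): hands the job in, once; it reports no verdict.
Trained networks look in the newest picture that a camera, given by its name, has taken for a name from the list of things; names that differ only in an ending like _2 or _b are one class to them, and where a whole thing is asked for, a point or a joint stands for the part that bears it (a point fixed in the world has none). Each returns a list of dicts, best first, with "score" (0 to 1); they miss things now and then, are a little off and sometimes report something else, mostly with a low value. They report only what shows in the picture. A call takes as long as a camera call. They do not tell look-alikes from the thing itself.
- r.look_for(query, camera): "rect" ([left, top, right, bottom] in pixels, round what is visible of it).
- r.masks_of(query, camera): "pixels" (400x640 bool, what is visible of it) and "rect" ([left, top, right, bottom] in pixels, round what is visible of it).
The state is a dict: "time_s": time; "joints": joint angles; "qd": joint speeds; "joint_torque": joint torques, N m; "tcp_pos": TCP position; "eef_rot": TCP orientation; "contact_force": force on the tool from outside, world axes, zero at the start; "moment": the same for the moment, N m; "gripper_width": finger opening in m.
Only numpy, scipy, OpenCV 4.12 (cv2) and the standard library are available. Lean on these libraries where they do the work, as an engineer would, in place of code of your own. Each camera call takes 0.05 s, during which the arm holds its last target. There are 200 camera calls.

## Working session

There is one attempt and no reset: what is moved stays moved. The work goes in short steps, Python scripts to look and compute and a shell command to move; the robot and the scene stay as the last step left them, time stands still between calls to the robot, and variables do not carry over. Pictures are saved under pics/ and viewed, about 8 in all and at most 12, crops included, and the job is handed in when it is done.

```bash
mkdir -p pics; cat > h.py <<'E'
import numpy as np,cv2,json
from plant import r
def cap(n):
    im,d=r.capture(n); np.savez('/tmp/'+n+'.npz',im=im,d=d); return im,d
def pts(n,d):
    c=r.camera_info(n); H,W=d.shape; f=H/2/np.tan(np.radians(c['fovy'])/2)
    u,v=np.meshgrid(np.arange(W),np.arange(H))
    P=np.stack([(u-c['cx'])/f*d,(v-c['cy'])/f*d,d,np.ones_like(d)],-1)
    return (P@np.linalg.inv(np.array(c['camera_from_world'])).T)[...,:3]
E
python3 - <<'E'
from h import *
s=r.get_state();print(s['tcp_pos'],s['eef_rot'],s['gripper_width'],r.hold_point_z)
for n in('scene','top'):
    im,d=cap(n);P=pts(n,d)
    print(n,np.array(r.camera_info(n)['camera_from_world']).round(2).tolist(),r.camera_info(n)['fovy'])
    for q in('pot_large','pot_medium','pot_small','chest','lid_bar'):
        for m in r.masks_of(q,n):
            if m['score']<.2: continue
            p=P[m['pixels']&(d>0)]
            if len(p)==0: continue
            t=p[p[:,2]>np.percentile(p[:,2],97)-.008]
            print(q,round(m['score'],2),np.round(m['rect']).tolist(),'zmax',np.percentile(p[:,2],97).round(3),'topmid',((t.min(0)+t.max(0))/2).round(3),'ext',np.ptp(t,axis=0).round(3),im[m['pixels']].mean(0).round())
    cv2.imwrite(f'pics/{n}0.png',im)
E
```

```text
[ 0.16737695 -0.65340807  0.22562293] [ 94.92173608  89.90451094 109.28413527] 0.0876312301499082 0.0188
scene [[-0.1, 1.0, 0.0, 0.06], [0.65, 0.07, -0.76, -0.28], [-0.76, -0.07, -0.65, 2.03], [0.0, 0.0, 0.0, 1.0]] 44.35294070820385
pot_large 0.91 [271.0, 215.0, 298.0, 243.0] zmax 0.065 topmid [ 0.607 -0.111  0.062] ext [0.09  0.082 0.01 ] [ 62. 114.  52.]
pot_large 0.84 [230.0, 211.0, 258.0, 238.0] zmax 0.065 topmid [ 0.609 -0.237  0.063] ext [0.09  0.085 0.014] [101. 141. 172.]
pot_large 0.82 [217.0, 237.0, 245.0, 269.0] zmax 0.064 topmid [ 0.743 -0.251  0.062] ext [0.086 0.084 0.012] [ 64. 119.  51.]
pot_large 0.72 [327.0, 190.0, 416.0, 257.0] zmax 0.155 topmid [0.669 0.158 0.153] ext [0.198 0.268 0.012] [113. 146. 170.]
pot_medium 0.82 [200.0, 186.0, 224.0, 209.0] zmax 0.065 topmid [ 0.487 -0.371  0.063] ext [0.066 0.061 0.012] [ 95. 132. 160.]
pot_small 0.72 [281.0, 174.0, 292.0, 193.0] zmax 0.065 topmid [ 0.418 -0.136  0.063] ext [0.102 0.039 0.012] [114.  55.  95.]
pot_small 0.61 [243.0, 186.0, 258.0, 207.0] zmax 0.065 topmid [ 0.457 -0.243  0.062] ext [0.042 0.036 0.011] [117
[... 926 characters left out ...]
 zmax 0.133 topmid [ 0.558 -0.533  0.133] ext [0.059 0.136 0.015] [ 92. 109. 122.]
pot_medium 0.77 [409.0, 212.0, 425.0, 228.0] zmax 0.065 topmid [ 0.482 -0.372  0.063] ext [0.059 0.056 0.012] [ 72. 121. 162.]
pot_small 0.61 [353.0, 216.0, 369.0, 230.0] zmax 0.066 topmid [ 0.475 -0.151  0.065] ext [0.039 0.035 0.012] [ 77. 131. 175.]
pot_small 0.61 [378.0, 226.0, 391.0, 235.0] zmax 0.066 topmid [ 0.448 -0.244  0.064] ext [0.035 0.035 0.012] [110.  55. 105.]
chest 0.6 [240.0, 148.0, 324.0, 211.0] zmax 0.155 topmid [0.644 0.156 0.154] ext [0.228 0.264 0.014] [110. 159. 195.]
lid_bar 0.94 [243.0, 147.0, 316.0, 211.0] zmax 0.155 topmid [0.644 0.158 0.154] ext [0.228 0.268 0.014] [116. 168. 204.]
```

```bash
python3 - <<'E'
from h import *
t=cv2.imread('pics/top0.png')
cv2.imwrite('pics/top1.png',cv2.resize(t[110:290,220:490],None,fx=2.9,fy=2.9,interpolation=cv2.INTER_CUBIC))
s=cv2.imread('pics/scene0.png')
cv2.imwrite('pics/scene1.png',cv2.resize(s[150:310,170:440],None,fx=2.9,fy=2.9,interpolation=cv2.INTER_CUBIC))
d=np.load('/tmp/top.npz')['d'];P=pts('top',d)
X=P[148:215,236:330].reshape(-1,3)
q=X[(X[:,2]>.14)&(X[:,2]<.17)];print('lid top',cv2.minAreaRect((q[:,:2]*1000).astype(np.float32)))
q=X[(X[:,2]>.11)&(X[:,2]<.142)&(X[:,0]<.58)];print((q[q[:,0].argsort()][:40]).round(3).tolist())
E
```

```text
lid top ((640.2525024414062, 157.75985717773438), (261.8671569824219, 227.5333251953125), 86.98189544677734)
[[0.526, 0.121, 0.142], [0.526, 0.114, 0.136], [0.526, 0.125, 0.139], [0.527, 0.118, 0.135], [0.527, 0.132, 0.139], [0.527, 0.11, 0.132], [0.527, 0.129, 0.136], [0.527, 0.136, 0.138], [0.527, 0.147, 0.139], [0.527, 0.158, 0.139], [0.527, 0.144, 0.135], [0.527, 0.151, 0.136], [0.527, 0.155, 0.137], [0.527, 0.141, 0.13], [0.527, 0.166, 0.136], [0.527, 0.163, 0.132], [0.527, 0.181, 0.138], [0.527, 0.178, 0.135], [0.528, 0.175, 0.13], [0.528, 0.186, 0.133], [0.528, 0.189, 0.132], [0.528, 0.197, 0.134], [0.528, 0.193, 0.131], [0.528, 0.201, 0.131], [0.528, 0.205, 0.13], [0.53, 0.109, 0.141], [0.53, 0.114, 0.137], [0.53, 0.117, 0.138], [0.53, 0.128, 0.141], [0.53, 0.132, 0.14], [0.53, 0.125, 0.138], [0.53, 0.136, 0.139], [0.53, 0.151, 0.141], [0.53, 0.144, 0.138], [0.531, 0.147, 0.137], [0.531, 0.14, 0.134], [0.531, 0.155, 0.138], [0.531, 0.159, 0.136], [0.531, 0.166, 0.137], [0.531, 0.177, 0.14]]
```

View pics/top1.png

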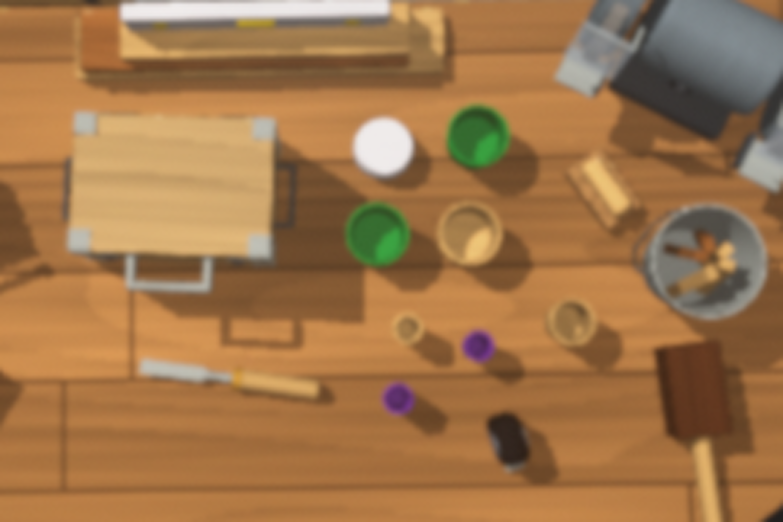

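View pics/scene1.png

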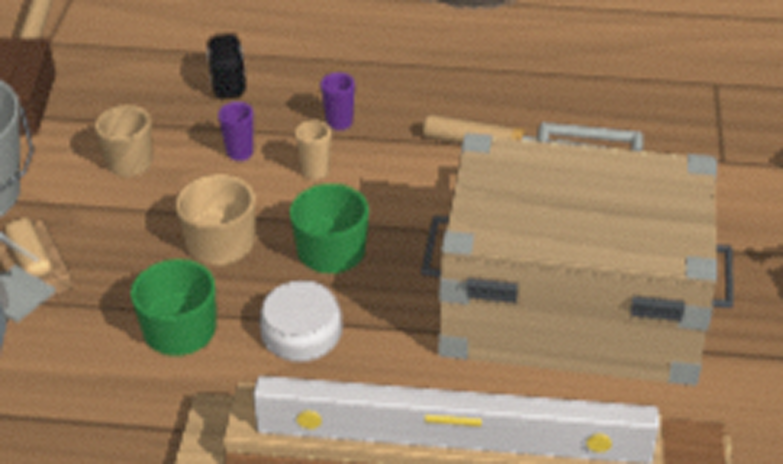

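Pale pots (top1 crop): large at (469,233), medium at (572,322) and small at (407,327). The two green and two purple ones are look-alikes. The wax tin is at (383,146). The handle bar is at (170,288), on the side facing the robot.

```bash
cat >> h.py <<'E'
from scipy.spatial.transform import Rotation as Ro
from scipy.optimize import least_squares
def plan(x,y,z,jaw=None):
    """rotation vec to bring tool x down, jaw at angle `jaw` (deg, mod 180), then shift in the new tool frame, cm"""
    s=r.get_state();R=Ro.from_euler('xyz',s['eef_rot'],degrees=True);M=R.as_matrix()
    a=np.degrees(np.arctan2(M[1,1],M[0,1]))
    if jaw is None: T=R
    else:
        c=min([jaw+180*k for k in(-2,-1,0,1,2)],key=lambda v:abs(v-a));c=np.radians(c)
        X=np.array([0,0,-1]);Y=np.array([np.cos(c),np.sin(c),0]);T=Ro.from_matrix(np.array([X,Y,np.cross(X,Y)]).T)
    print('t',s['time_s'],'tcp',np.round(s['tcp_pos'],4),'jaw',a.round(2),'w',round(s['gripper_width'],4),'F',np.round(s['contact_force'],1))
    print('rot',(R.inv()*T).as_rotvec().round(3),'shift cm',(T.inv().apply(np.array([x,y,z])-s['tcp_pos'])*100).round(2))
def rim(n,d,x,y,R,z0=.055,z1=.072):
    P=pts(n,d).reshape(-1,3);m=(P[:,2]>z0)&(P[:,2]<z1)&(np.hypot(P[:,0]-x,P[:,1]-y)<R+.012)
    p=P[m];c=np.array([x,y])
    f=least_squares(lambda q:np.hypot(p[:,0]-q[0],p[:,1]-q[1])-R+.0025,c,loss='soft_l1',f_scale=.003).x
    return f.round(4),len(p)
E
python3 - <<'E'
from h import *
for n in('scene','top'):
    d=np.load(f'/tmp/{n}.npz')['d']
    for k,x,y,R in(('L',.605,-.2365,.043),('M',.4845,-.3715,.032),('S',.4775,-.15,.021)): print(n,k,rim(n,d,x,y,R))
    P=pts(n,d).reshape(-1,3)
    q=P[(P[:,2]>.147)&(P[:,2]<.16)&(P[:,1]>0)&(P[:,1]<.32)&(P[:,0]>.5)&(P[:,0]<.78)]
    print('lid top',cv2.minAreaRect((q[:,:2]*1000).astype(np.float32)),np.median(q[:,2]))
plan(.4845,-.3715,.12,0)
E
```

```text
scene L (array([ 0.6084, -0.2357]), 168)
scene M (array([ 0.4867, -0.3706]), 111)
scene S (array([ 0.4803, -0.1484]), 69)
lid top ((667.9655151367188, 157.5443878173828), (260.3293762207031, 187.90916442871094), 87.25005340576172) 0.15120023143836125
top L (array([ 0.6018, -0.2372]), 84)
top M (array([ 0.4801, -0.3722]), 63)
top S (array([ 0.4741, -0.1502]), 36)
lid top ((641.5460815429688, 157.70370483398438), (261.8382263183594, 223.11993408203125), 86.9797592163086) 0.1500925476778534
t 0.6 tcp [ 0.1675 -0.6539  0.2266] jaw 104.37 w 0.0876 F [0.  0.5 0.6]
rot [-1.32 -0.    0.  ] shift cm [ 10.66 -31.7   28.24]
```

```bash
python3 -m creep '[[-0.145,0,0,0,0,0,100],[-0.145,0,0,0,0,0,100],[-0.145,0,0,0,0,0,100],[-0.145,0,0,0,0,0,100],[-0.145,0,0,0,0,0,100],[-0.145,0,0,0,0,0,100],[-0.145,0,0,0,0,0,100],[-0.145,0,0,0,0,0,100]]' 20; python3 -m creep '[[-0.108,0,0,0,0,0,100],[0,0,0,0,0,0,100]]'; python3 -c "
from h import *
plan(.4835,-.3715,.12,-3)"
```

```text
time_s: 1.4
tcp_pos: [0.1675, -0.6539, 0.2266]
eef_rot: [-110.2, 90.0, -29.0]
contact_force: [-0.4, -0.4, 0.7]
gripper_width: 0.0873
time_s: 1.6
tcp_pos: [0.1675, -0.6539, 0.2266]
eef_rot: [-148.1, 90.0, -61.0]
contact_force: [-0.2, -0.5, -0.1]
gripper_width: 0.0876
t 1.6 tcp [ 0.1675 -0.6539  0.2266] jaw 177.11 w 0.0876 F [-0.2 -0.5 -0.1]
rot [ 0.002 -0.     0.   ] shift cm [ 10.66 -30.08  29.85]
```

```bash
python3 -m creep '[[0,0,0,0,-3.2,3.2,100],[0,0,0,0,-3.4,3.4,100],[0,0,0,0,-3.4,3.4,100],[0,0,0,0,-3.4,3.4,100],[0,0,0,0,-3.4,3.4,100],[0,0,0,0,-3.4,3.4,100],[0,0,0,0,-3.4,3.4,100],[0,0,0,0,-3.4,3.4,100]]'; python3 -m creep '[[0,0,0,3,-2,2,100],[0,0,0,4,-1.08,0.85,100],[0,0,0,3.6,0,0,100],[0,0,0,0,0,0,100]]';python3 -c "
from h import *
plan(.4835,-.3715,.048,-3)"
```

```text
time_s: 2.4
tcp_pos: [0.4524, -0.3967, 0.227]
eef_rot: [-112.7, 90.0, -25.9]
contact_force: [0.6, -1.9, 0.4]
gripper_width: 0.0878
time_s: 2.8
tcp_pos: [0.4807, -0.3693, 0.1156]
eef_rot: [65.6, 89.5, 152.5]
contact_force: [-0.3, 0.2, -0.3]
gripper_width: 0.0874
t 2.8 tcp [ 0.4807 -0.3693  0.1156] jaw 176.86 w 0.0874 F [-0.3  0.2 -0.3]
rot [-0.002  0.004 -0.008] shift cm [ 6.76 -0.29 -0.21]
```

```bash
python3 -m creep '[[0,0,0,2.5,-0.29,-0.2,100],[0,0,0,2.5,0,0,100],[0,0,0,1.76,0,0,100],[0,0,0,0,0,0,100]]';python3 -c "
from h import *
plan(.4835,-.3715,.048,-3)"; python3 -m creep '[[0,0,0,0,0,0,50],[0,0,0,0,0,0,50],[0,0,0,0,0,0,50],[0,0,0,0,0,0,50],[0,0,0,0,0,0,50],[0,0,0,0,0,0,50]]' 12
```

```text
time_s: 3.2
tcp_pos: [0.4853, -0.3737, 0.0525]
eef_rot: [73.2, 89.9, 160.0]
contact_force: [-1.0, -0.2, -0.5]
gripper_width: 0.0873
t 3.2 tcp [ 0.4853 -0.3737  0.0525] jaw 176.87 w 0.0873 F [-1.  -0.2 -0.5]
rot [-0.002  0.001 -0.002] shift cm [0.45 0.19 0.21]
time_s: 3.8
tcp_pos: [0.4864, -0.3738, 0.0542]
eef_rot: [-133.6, 89.9, -46.6]
contact_force: [-2.8, 0.2, 7.5]
gripper_width: 0.0628
```

```bash
python3 -m creep '[[0,0,0,0,0,0,50],[0,0,0,0,0,0,50]]'; python3 -m creep '[[0,0,0,0,0,0,90],[0,0,0,0,0,0,90],[0,0,0,0,0,0,90],[0,0,0,0,0,0,90]]';  python3 -c "
from h import *
plan(.4845,-.3715,.048,-3)
im,d=cap('scene');cv2.imwrite('pics/a.png',cv2.resize(im[150:290,150:330],None,fx=4,fy=4))"
```

```text
time_s: 4.0
tcp_pos: [0.4864, -0.3738, 0.0542]
eef_rot: [-131.7, 89.9, -44.7]
contact_force: [-2.6, 0.8, 7.8]
gripper_width: 0.0625
time_s: 4.4
tcp_pos: [0.4862, -0.3735, 0.0529]
eef_rot: [38.8, 90.0, 125.8]
contact_force: [0.1, 0.5, 0.0]
gripper_width: 0.0788
t 4.4 tcp [ 0.4862 -0.3735  0.0529] jaw 177.02 w 0.0788 F [0.1 0.5 0. ]
rot [ 0.  0. -0.] shift cm [0.49 0.19 0.19]
```

View pics/a.png

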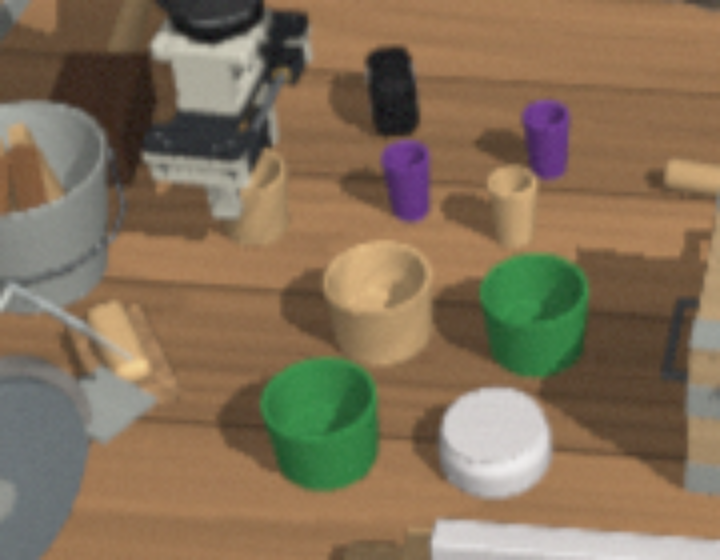

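```bash
python3 -m creep '[[0,0,0,0.5,0.15,0.2,90],[0,0,0,0,0,0,90],[0,0,0,0,0,0,50],[0,0,0,0,0,0,50],[0,0,0,0,0,0,50],[0,0,0,0,0,0,50],[0,0,0,0,0,0,50]]' 10; python3 -m creep '[[0,0,0,-1,0,0,50],[0,0,0,-3,0,0,50],[0,0,0,-4,0,0,50],[0,0,0,-3,0,0,50],[0,0,0,0,0,0,50],[0,0,0,0,0,0,50]]';python3 -c "
from h import *
plan(.605,-.2365,.12,-3)"
```

```text
time_s: 5.15
tcp_pos: [0.485, -0.3716, 0.0481]
eef_rot: [-110.2, 90.0, -23.2]
contact_force: [0.7, 0.6, 0.9]
gripper_width: 0.0628
time_s: 5.75
tcp_pos: [0.4849, -0.3714, 0.1592]
eef_rot: [-97.9, 89.9, -10.9]
contact_force: [-0.0, -0.3, -1.5]
gripper_width: 0.0625
t 5.75 tcp [ 0.4849 -0.3714  0.1592] jaw 177.01 w 0.0625 F [-0.  -0.3 -1.5]
rot [ 0.    -0.     0.002] shift cm [  3.92 -11.28  14.1 ]
```

```bash
python3 -m creep '[[0,0,0,0,-2.2,2.8,50],[0,0,0,0,-2.6,3.2,50],[0,0,0,0,-2.6,3.2,50],[0,0,0,0,-2.4,3,50],[0,0,0,1.5,-1.48,1.9,50],[0,0,0,1.5,0,0,50],[0,0,0,0,0,0,50],[0,0,0,0,0,0,50]]';python3 - <<'E'
from h import *
plan(.605,-.2365,.064,-3)
s=r.get_state()['tcp_pos'];z=s[2]+.014
for n in('scene','top'):
    im,d=cap(n)
    print(n,'M',rim(n,d,s[0],s[1],.032,z-.006,z+.006),'L',rim(n,d,.605,-.2365,.043))
    cv2.imwrite(f'pics/b_{n}.png',im)
a=cv2.resize(cv2.imread('pics/b_scene.png')[170:270,190:310],None,fx=3.3,fy=3.3);b=cv2.resize(cv2.imread('pics/b_top.png')[130:230,320:440],None,fx=3.3,fy=3.3)
cv2.imwrite('pics/b.png',np.hstack([a,b]))
E
```

```text
time_s: 6.55
tcp_pos: [0.6039, -0.2366, 0.127]
eef_rot: [90.5, 89.8, 177.5]
contact_force: [0.2, -1.1, -0.4]
gripper_width: 0.0625
t 6.55 tcp [ 0.6039 -0.2366  0.127 ] jaw 177.02 w 0.0625 F [ 0.2 -1.1 -0.4]
rot [ 0.    -0.    -0.003] shift cm [ 6.3  -0.11  0.02]
scene M (array([ 0.6094, -0.2372]), 42) L (array([ 0.6083, -0.2361]), 116)
top M (array([ 0.6021, -0.2373]), 8) L (array([ 0.6014, -0.2377]), 14)
```

View pics/b.png

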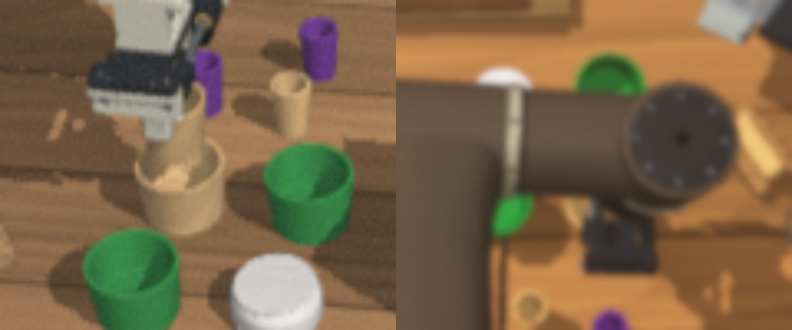

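The medium pot hangs upright over the large one (left half, about (180,120) above (182,185)). The measured offset is about 1 mm, so I'm inserting it.

```bash
python3 -m creep '[[0,0,0,1,-0.05,0,50],[0,0,0,1,0,0,50],[0,0,0,1,0,0,50],[0,0,0,1,0,0,50],[0,0,0,1,0,0,50],[0,0,0,0.7,0,0,50],[0,0,0,0,0,0,50]]';python3 -m creep '[[0,0,0,0.3,0,0,50],[0,0,0,0.2,0,0,50],[0,0,0,0,0,0,50]]'
```

```text
time_s: 7.35
tcp_pos: [0.6045, -0.2364, 0.0694]
eef_rot: [83.4, 89.9, 170.4]
contact_force: [-0.8, 0.6, -0.7]
gripper_width: 0.0624
time_s: 7.65
tcp_pos: [0.6053, -0.2365, 0.066]
eef_rot: [-80.9, 90.0, 6.1]
contact_force: [0.9, -0.4, -0.6]
gripper_width: 0.0628
```

```bash
python3 -m creep '[[0,0,0,0.15,0,0,50],[0,0,0,0,0,0,50],[0,0,0,0,0,0,60],[0,0,0,0,0,0,75],[0,0,0,0,0,0,90],[0,0,0,0,0,0,90]]';python3 -m creep '[[0,0,0,-2,0,0,100],[0,0,0,-4,0,0,100],[0,0,0,-4,0,0,100],[0,0,0,-1,0,0,80],[0,0,0,0,0,0,80]]'; python3 -c "
from h import *
plan(.477,-.1495,.10,-3)"
```

```text
time_s: 8.25
tcp_pos: [0.6054, -0.2366, 0.0647]
eef_rot: [-99.4, 90.0, -12.4]
contact_force: [-0.4, 0.9, -0.6]
gripper_width: 0.076
time_s: 8.75
tcp_pos: [0.6066, -0.2368, 0.1771]
eef_rot: [-94.9, 89.7, -7.9]
contact_force: [-0.2, -0.8, -0.1]
gripper_width: 0.0768
t 8.75 tcp [ 0.6066 -0.2368  0.1771] jaw 177.03 w 0.0768 F [-0.2 -0.8 -0.1]
rot [ 0.001 -0.     0.005] shift cm [ 7.71 13.4   8.04]
```

```bash
python3 -m creep '[[0,0,0,0,3.2,1.8,70],[0,0,0,0,3.4,2.1,70],[0,0,0,0,3.4,2.1,70],[0,0,0,2.5,3.4,2.04,70],[0,0,0,3.5,0,0,70],[0,0,0,1.8,0,0,70],[0,0,0,0,0,0,70],[0,0,0,0,0,0,70]]'; python3 - <<'E'
from h import *
plan(.477,-.1495,.048,-3)
for n in('scene','top'):
    im,d=cap(n);print(n,'S',rim(n,d,.477,-.1495,.021),'M',rim(n,d,.605,-.2365,.032,.07,.087),'L',rim(n,d,.605,-.2365,.043,.05,.066))
    cv2.imwrite(f'pics/c_{n}.png',im)
a=cv2.resize(cv2.imread('pics/c_scene.png')[165:265,190:310],None,fx=3.3,fy=3.3);b=cv2.resize(cv2.imread('pics/c_top.png')[150:250,320:440],None,fx=3.3,fy=3.3)
cv2.imwrite('pics/c.png',np.hstack([a,b]))
E
```

```text
time_s: 9.55
tcp_pos: [0.4753, -0.1494, 0.096]
eef_rot: [103.8, 89.9, -169.1]
contact_force: [-0.0, 0.4, 0.8]
gripper_width: 0.0612
t 9.55 tcp [ 0.4753 -0.1494  0.096 ] jaw 177.03 w 0.0612 F [-0.   0.4  0.8]
rot [ 0.    -0.    -0.002] shift cm [ 4.8  -0.17 -0.  ]
scene S (array([ 0.4807, -0.1491]), 55) M (array([ 0.6085, -0.2379]), 127) L (array([ 0.6087, -0.2358]), 252)
top S (array([ 0.477 , -0.1495]), 0) M (array([ 0.6017, -0.2385]), 71) L (array([ 0.6012, -0.2366]), 102)
```

View pics/c.png

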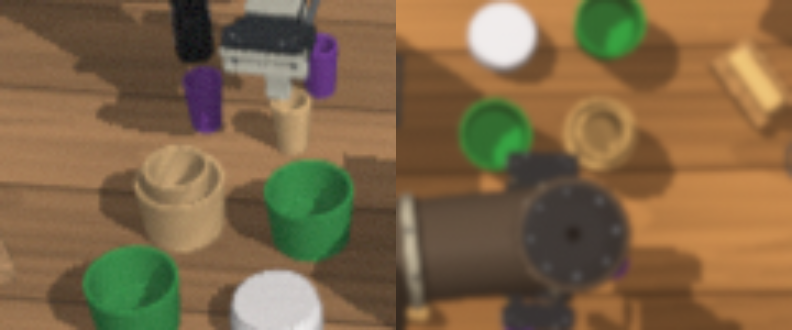

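The medium pot sits in the large one (left half (180,185), right half (600,133)), centred to about 2 mm. The gripper is above the pale small pot.

```bash
python3 -m creep '[[0,0,0,2.5,-0.15,0,70],[0,0,0,2.2,0,0,70],[0,0,0,0,0,0,70],[0,0,0,0,0,0,30],[0,0,0,0,0,0,30],[0,0,0,0,0,0,30],[0,0,0,0,0,0,30],[0,0,0,0,0,0,30]]' 10;  python3 -c "
from h import *
plan(.477,-.1495,.048,-3)"; python3 -m creep '[[0,0,0,-1,0,0,30],[0,0,0,-3,0,0,30],[0,0,0,-4,0,0,30],[0,0,0,-4,0,0,30],[0,0,0,0,0,0,30],[0,0,0,0,0,0,30]]';python3 -c "
from h import *
plan(.605,-.238,.145,-3)"
```

```text
time_s: 10.45
tcp_pos: [0.4779, -0.1495, 0.0505]
eef_rot: [-92.5, 89.9, -5.4]
contact_force: [-0.4, -0.3, 6.4]
gripper_width: 0.0414
t 10.45 tcp [ 0.4779 -0.1495  0.0505] jaw 177.04 w 0.0414 F [-0.4 -0.3  6.4]
rot [ 0.001 -0.     0.002] shift cm [ 0.25  0.09 -0.01]
time_s: 11.05
tcp_pos: [0.4775, -0.1492, 0.1709]
eef_rot: [-76.9, 89.8, 10.2]
contact_force: [-0.6, -0.1, -1.4]
gripper_width: 0.0414
t 11.05 tcp [ 0.4775 -0.1492  0.1709] jaw 177.01 w 0.0414 F [-0.6 -0.1 -1.4]
rot [0.    0.001 0.003] shift cm [  2.59 -13.19  -8.2 ]
```

```bash
python3 -m creep '[[0,0,0,0,-3.2,-1.8,30],[0,0,0,0,-3.4,-2.2,30],[0,0,0,0,-3.4,-2.2,30],[0,0,0,0.6,-3.19,-2,30],[0,0,0,2,0,0,30],[0,0,0,0,0,0,30],[0,0,0,0,0,0,30]]'; python3 - <<'E'
from h import *
plan(.605,-.238,.082,-3)
s=r.get_state()['tcp_pos'];z=s[2]+.012
im,d=cap('scene');print('S',rim('scene',d,s[0],s[1],.021,z-.006,z+.006),'M',rim('scene',d,.605,-.238,.032,.07,.087))
cv2.imwrite('pics/d.png',cv2.resize(im[160:260,190:310],None,fx=4,fy=4))
E
```

```text
time_s: 11.75
tcp_pos: [0.6033, -0.2379, 0.1421]
eef_rot: [87.0, 89.8, 174.0]
contact_force: [-0.6, 0.3, 0.4]
gripper_width: 0.0414
t 11.75 tcp [ 0.6033 -0.2379  0.1421] jaw 177.01 w 0.0414 F [-0.6  0.3  0.4]
rot [ 0.     0.    -0.004] shift cm [ 6.01 -0.17  0.  ]
S (array([ 0.6084, -0.2372]), 20) M (array([ 0.6088, -0.2378]), 103)
```

View pics/d.png

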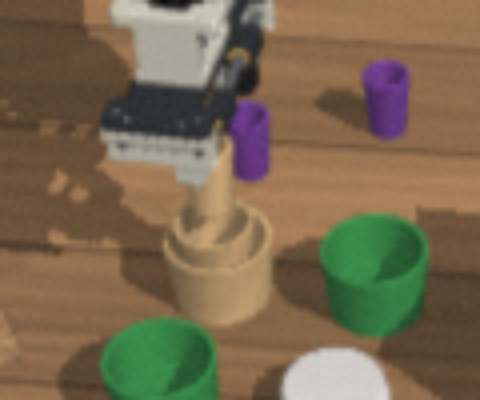

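The small pot (210,185) hangs upright over the nest (218,240), within 1 mm. I'm lowering it.

```bash
python3 -m creep '[[0,0,0,1,-0.1,0,30],[0,0,0,1,0,0,30],[0,0,0,1,0,0,30],[0,0,0,1,0,0,30],[0,0,0,0.8,0,0,30],[0,0,0,0.5,0,0,30],[0,0,0,0,0,0,30]]';python3 -m creep '[[0,0,0,0.3,0,0,30],[0,0,0,0.2,0,0,30],[0,0,0,0,0,0,30]]'
```

```text
time_s: 12.5
tcp_pos: [0.6051, -0.2381, 0.0894]
eef_rot: [84.2, 89.9, 171.2]
contact_force: [-0.2, -0.5, -0.4]
gripper_width: 0.0412
time_s: 12.8
tcp_pos: [0.6056, -0.2382, 0.0854]
eef_rot: [10.6, 90.0, 97.6]
contact_force: [-0.4, -0.6, -0.3]
gripper_width: 0.0415
```

```bash
python3 -m creep '[[0,0,0,0.2,0,0,30],[0,0,0,0,0,0,30],[0,0,0,0,0,0,38],[0,0,0,0,0,0,50],[0,0,0,0,0,0,60],[0,0,0,0,0,0,70]]';python3 -m creep '[[0,0,0,-2,0,0,70],[0,0,0,-4,0,0,70],[0,0,0,-4,0,0,70],[0,0,0,-4,0,0,50],[0,0,0,0,0,0,40]]'; python3 -m creep '[[0,0,0,0,0,-3.5,40],[0,0,0,0,0,-4.5,40],[0,0,0,0,0,-4.5,40],[0,0,0,0,0,-4.5,40],[0,0,0,0,0,-4.5,40],[0,0,0,0,0,-4.5,40],[0,0,0,0,0,-4.5,40]]';python3 - <<'E'
from h import *
plan(.532,.157,.21,-3)
for n in('scene','top'):
    im,d=cap(n);print(n,'S',rim(n,d,.605,-.238,.021,.088,.104),'M',rim(n,d,.605,-.238,.032,.07,.087),'L',rim(n,d,.605,-.2365,.043,.05,.066))
    cv2.imwrite(f'pics/e_{n}.png',im)
    P=pts(n,d)
    q=P.reshape(-1,3);q=q[(q[:,2]>.115)&(q[:,2]<.147)&(q[:,1]>.08)&(q[:,1]<.25)&(q[:,0]<.56)&(q[:,0]>.5)]
    f=np.polyfit(q[:,1],q[:,0],1);print('bar?',len(q),q.min(0).round(3),q.max(0).round(3),np.median(q,0).round(3),f)
a=cv2.resize(cv2.imread('pics/e_scene.png')[160:260,200:430],None,fx=3.4,fy=3.4)
b=cv2.resize(cv2.imread('pics/e_top.png')[130:215,220:430],None,fx=3.72,fy=2.8)[:,:a.shape[1]]
cv2.imwrite('pics/e.png',np.vstack([a,cv2.resize(b,(a.shape[1],240))]))
E
```

```text
time_s: 13.4
tcp_pos: [0.6057, -0.2382, 0.0836]
eef_rot: [-95.7, 90.0, -8.7]
contact_force: [0.3, -0.4, 0.2]
gripper_width: 0.0546
time_s: 13.9
tcp_pos: [0.6086, -0.2392, 0.2306]
eef_rot: [-102.7, 89.4, -15.7]
contact_force: [0.3, -0.3, 0.3]
gripper_width: 0.0502
time_s: 14.6
tcp_pos: [0.5894, -0.5445, 0.2232]
eef_rot: [-73.7, 90.0, 13.3]
contact_force: [1.7, 0.9, 0.5]
gripper_width: 0.0351
t 14.6 tcp [ 0.5894 -0.5445  0.2232] jaw 177.03 w 0.0351 F [1.7 0.9 0.5]
rot [0. 0. 0.] shift cm [ 1.32  9.41 69.76]
scene S (array([ 0.6091, -0.2384]), 70) M (array([ 0.6088, -0.2373]), 163) L (array([ 0.6057, -0.2366]), 192)
bar? 155 [0.528 0.108 0.127] [0.56  0.219 0.145] [0.54  0.163 0.138] [0.03254654 0.53595272]
top S (array([ 0.6011, -0.2386]), 35) M (array([ 0.6021, -0.2383]), 82) L (array([ 0.601 , -0.2364]), 122)
bar? 132 [0.526 0.106 0.128] [0.56  0.216 0.145] [0.534 0.161 0.137] [-0.00776138  0.53818721]
```

View pics/e.png

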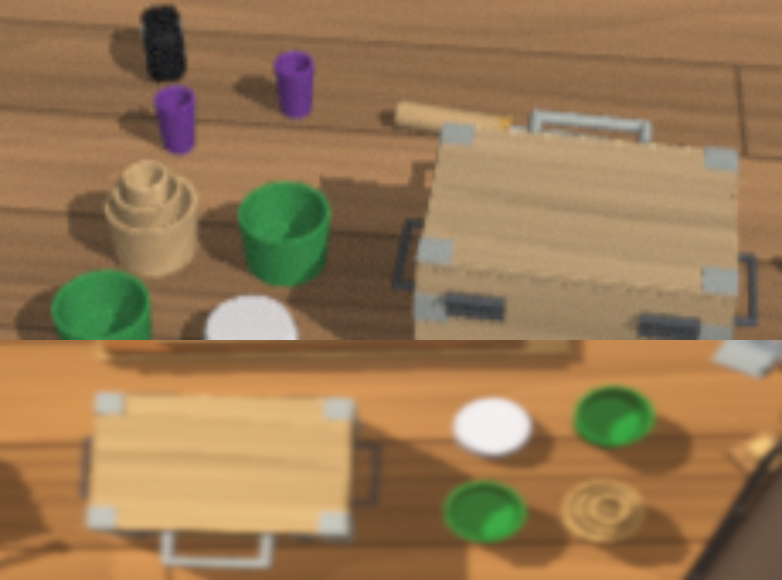

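Nest confirmed from both cameras: scene (150,215), top (605,508), centred within about 2 mm. I shifted along tool z the wrong way, so the hand is over the pail, clear of it. Now going to the handle bar, estimated centre (0.534, 0.163, 0.133).

```bash
python3 -m creep '[[0,0,0,0,1,3.5,34],[0,0,0,0,1,4.5,34],[0,0,0,0,1,4.7,34],[0,0,0,0,1,4.7,34],[0,0,0,0,1,4.7,34],[0,0,0,0,1,4.7,34],[0,0,0,0,1,4.7,34],[0,0,0,0,1,4.7,34]]'; python3 -m creep '[[0,0,0,0,0.3,4.7,34],[0,0,0,0,0,4.7,34],[0,0,0,0,0,4.7,34],[0,0,0,0,0,4.7,34],[0,0,0,0,0,4.7,34],[0,0,0,0,0,4.7,34],[0,0,0,0,0,4,34],[0,0,0,0,0,0,34]]'; python3 -c "
from h import *
plan(.534,.163,.165,-3)"
```

```text
time_s: 15.5
tcp_pos: [0.528, -0.1752, 0.2235]
eef_rot: [-84.3, 90.0, 2.7]
contact_force: [1.1, 0.7, -0.4]
gripper_width: 0.0298
time_s: 16.3
tcp_pos: [0.5425, 0.1489, 0.2232]
eef_rot: [-44.3, 90.0, 42.9]
contact_force: [-0.8, -0.2, -0.2]
gripper_width: 0.0298
t 16.3 tcp [0.5425 0.1489 0.2232] jaw 177.26 w 0.0298 F [-0.8 -0.2 -0.2]
rot [0.004 0.001 0.001] shift cm [5.82 0.93 1.36]
```

```bash
python3 -m creep '[[0,0,0,2,0.9,1.4,34],[0,0,0,3,0,0,34],[0,0,0,0.8,0,0,34],[0,0,0,0,0,0,34],[0,0,0,0,0,0,34]]'; python3 - <<'E'
from h import *
plan(.534,.163,.114,-3)
im,d=cap('scene')
a=cv2.resize(im[150:235,300:440],None,fx=4.5,fy=4.5)
cv2.imwrite('pics/f.png',a)
E
```

```text
time_s: 16.8
tcp_pos: [0.5348, 0.1589, 0.1665]
eef_rot: [-80.2, 89.9, 6.8]
contact_force: [1.2, -0.1, 1.2]
gripper_width: 0.0295
t 16.8 tcp [0.5348 0.1589 0.1665] jaw 177.01 w 0.0295 F [ 1.2 -0.1  1.2]
rot [0.    0.    0.001] shift cm [5.25 0.1  0.4 ]
```

View pics/f.png

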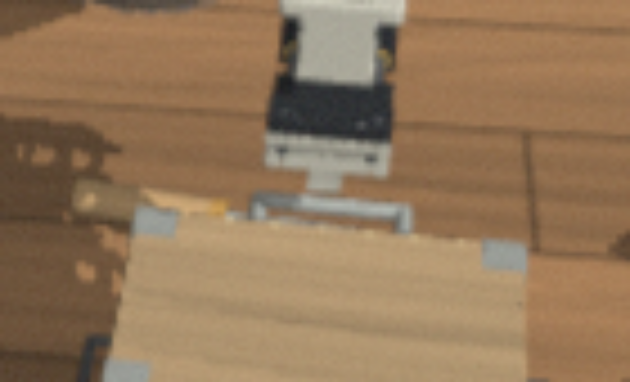

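The fingers are at (325,180), just above the middle of the bar (330,205). I'm descending while watching the force.

```bash
python3 -m creep '[[0,0,0,0.8,0.1,0.3,34],[0,0,0,0.8,0,0,34],[0,0,0,0.6,0,0,34],[0,0,0,0,0,0,34]]'; python3 -m creep '[[0,0,0,0.5,0,0,34],[0,0,0,0.5,0,0,34],[0,0,0,0,0,0,34]]'
```

```text
time_s: 17.25
tcp_pos: [0.5326, 0.1617, 0.1423]
eef_rot: [121.9, 89.9, -151.1]
contact_force: [0.4, -0.1, 0.1]
gripper_width: 0.0298
time_s: 17.55
tcp_pos: [0.5329, 0.1619, 0.1327]
eef_rot: [119.3, 89.9, -153.7]
contact_force: [0.1, -1.4, -0.6]
gripper_width: 0.0297
```

Tips are past the bar's top without contact.

```bash
python3 -m creep '[[0,0,0,0.7,0,0,34],[0,0,0,0.7,0,0,34],[0,0,0,0.4,0,0,34],[0,0,0,0,0,0,34]]'; python3 -m creep '[[0,0,0,0,0,0,28],[0,0,0,0,0,0,22],[0,0,0,0,0,0,16],[0,0,0,0,0,0,5],[0,0,0,0,0,0,5],[0,0,0,0,0,0,5]]' 15
```

```text
time_s: 17.95
tcp_pos: [0.5328, 0.1618, 0.1146]
eef_rot: [125.4, 89.9, -147.6]
contact_force: [0.4, -0.0, -0.4]
gripper_width: 0.0297
time_s: 18.55
tcp_pos: [0.5349, 0.1623, 0.116]
eef_rot: [-76.4, 89.8, 10.6]
contact_force: [6.4, -2.9, -3.5]
gripper_width: 0.0113
```

```bash
python3 - <<'E'
import numpy as np
th=np.radians([0,2,5,9,13,17,21,25,30,35,40,45,50,54,57,59,60])
b=22.2*np.cos(th)-1.8*np.sin(th);h=22.2*np.sin(th)+1.8*np.cos(th)
print(np.c_[np.degrees(th[1:]),-np.diff(h),np.diff(b)].round(2).tolist())
E
```

```text
[[2.0, -0.77, -0.08], [5.0, -1.15, -0.17], [9.0, -1.52, -0.31], [13.0, -1.5, -0.42], [17.0, -1.46, -0.52], [21.0, -1.42, -0.62], [25.0, -1.38, -0.72], [30.0, -1.65, -1.03], [35.0, -1.55, -1.17], [40.0, -1.44, -1.3], [45.0, -1.32, -1.42], [50.0, -1.19, -1.53], [54.0, -0.85, -1.3], [57.0, -0.58, -1.01], [59.0, -0.36, -0.69], [60.0, -0.17, -0.35]]
```

```bash
python3 -m creep '[[0,0,0,0,-0.15,0,5],[0,0,0,-0.77,-0.08,0,5],[0,0,0,-1.15,-0.17,0,5],[0,0,0,-1.52,-0.31,0,5],[0,0,0,-0.75,-0.2,0,5],[0,0,0,0,0,0,5],[0,0,0,0,0,0,5]]' 25; python3 -c "
from h import *
plan(.5389,.162,.156,-3)"
```

```text
time_s: 19.25
tcp_pos: [0.5419, 0.1618, 0.1572]
eef_rot: [32.8, 90.0, 119.8]
contact_force: [-1.7, 2.7, -2.4]
gripper_width: 0.0114
t 19.25 tcp [0.5419 0.1618 0.1572] jaw 177.01 w 0.0114 F [-1.7  2.7 -2.4]
rot [ 0.     0.001 -0.   ] shift cm [0.12 0.31 0.  ]
```

```bash
python3 -m creep '[[0,0,0,-0.75,-0.22,0,5],[0,0,0,-1.46,-0.52,0,5],[0,0,0,-1.42,-0.62,0,5],[0,0,0,-1.38,-0.72,0,5],[0,0,0,-1.65,-1.03,0,5],[0,0,0,-0.8,-0.55,0,5],[0,0,0,0,0,0,5],[0,0,0,0,0,0,5]]'; python3 -c "
from h import *
plan(.535,.162,.115,-3)"
```

```text
time_s: 20.05
tcp_pos: [0.5772, 0.16, 0.2324]
eef_rot: [88.4, 89.8, 175.4]
contact_force: [-9.9, 5.8, 3.9]
gripper_width: 0.0109
t 20.05 tcp [0.5772 0.16   0.2324] jaw 177.02 w 0.0109 F [-9.9  5.8  3.9]
rot [ 0.     0.    -0.003] shift cm [11.74  4.23 -0.02]
```

```bash
python3 -m creep '[[0,0,0,-0.75,-0.4,0.15,5],[0,0,0,-1.44,-1.25,0,5],[0,0,0,-1.32,-1.4,0,5],[0,0,0,0,0,0,5],[0,0,0,0,0,0,5]]'; python3 -c "
from h import *
plan(.535,.162,.115,-3)"
```

```text
time_s: 20.55
tcp_pos: [0.609, 0.1586, 0.2686]
eef_rot: [143.4, 89.9, -129.6]
contact_force: [-8.1, -1.1, 6.6]
gripper_width: 0.011
t 20.55 tcp [0.609  0.1586 0.2686] jaw 177.0 w 0.011 F [-8.1 -1.1  6.6]
rot [ 0.    -0.002 -0.001] shift cm [15.36  7.4  -0.04]
```

```bash
python3 -m creep '[[0,0,0,-1.25,-1.4,0,5],[0,0,0,-0.9,-1.2,0,5],[0,0,0,-0.65,-0.95,0,5],[0,0,0,-0.36,-0.65,0,5],[0,0,0,-0.17,-0.35,0,5],[0,0,0,0,0,0,5],[0,0,0,0,0,0,5],[0,0,0,0,0,0,5]]'; python3 - <<'E'
from h import *
plan(.535,.162,.115,-3)
for n in('scene','top'):
    im,d=cap(n);cv2.imwrite(f'pics/g_{n}.png',im)
    print(n,'S',rim(n,d,.605,-.238,.021,.088,.104),'M',rim(n,d,.605,-.238,.032,.07,.087),'L',rim(n,d,.605,-.2365,.043,.05,.066))
    for m in r.masks_of('chest_lid',n)[:2]:
        k=cv2.erode(m['pixels'].astype(np.uint8),np.ones((5,5)))>0
        p=pts(n,d)[k&(d>0)];c=np.median(p,0)
        q=p[np.linalg.norm(p-c,axis=1)<.08]
        nn=np.linalg.svd(q-q.mean(0))[2][2];nn*=np.sign(nn[0])
        print(n,round(m['score'],2),m['rect'],len(p),'normal',nn.round(3),'tilt',np.degrees(np.arccos(abs(nn[2]))).round(1))
a=cv2.resize(cv2.imread('pics/g_scene.png')[130:290,190:440],None,fx=3.1,fy=3.1)
cv2.imwrite('pics/g.png',a)
E
```

```text
time_s: 21.35
tcp_pos: [0.6546, 0.1563, 0.301]
eef_rot: [177.3, 89.9, -95.7]
contact_force: [-3.3, -3.6, 3.2]
gripper_width: 0.011
t 21.35 tcp [0.6546 0.1563 0.301 ] jaw 177.01 w 0.011 F [-3.3 -3.6  3.2]
rot [ 0.    -0.001 -0.   ] shift cm [18.6  11.97 -0.05]
scene S (array([ 0.6086, -0.238 ]), 66) M (array([ 0.6082, -0.238 ]), 174) L (array([ 0.6059, -0.2364]), 193)
scene 0.72 [321.0, 171.8, 426.5, 258.5] 5827 normal [ 0.847 -0.043  0.529] tilt 58.0
top S (array([ 0.6015, -0.2389]), 37) M (array([ 0.602 , -0.2377]), 81) L (array([ 0.6015, -0.236 ]), 117)
top 0.91 [283.8, 145.8, 317.0, 170.5] 644 normal [ 0.777 -0.045  0.627] tilt 51.1
```

View pics/g.png

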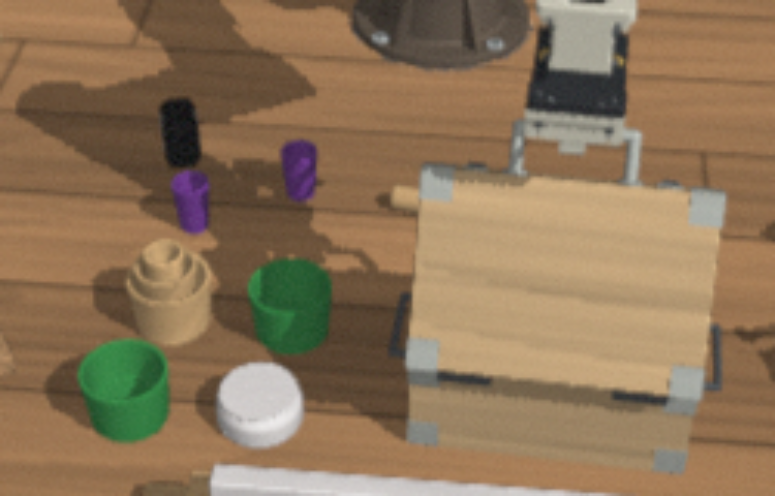

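The lid is held by the bar at (575,140). The scene depth gives 58° and the kinematics about 58.5–60°. The nest is intact at (168,290). One small nudge, a settle, then a recheck.

```bash
python3 -m creep '[[0,0,0,-0.12,-0.2,0,5],[0,0,0,-0.08,-0.15,0,5],[0,0,0,0,0,0,5],[0,0,0,0,0,0,5],[0,0,0,0,0,0,5],[0,0,0,0,0,0,5],[0,0,0,0,0,0,5],[0,0,0,0,0,0,5]]'; python3 -m creep '[[0,0,0,0,0,0,5],[0,0,0,0,0,0,5],[0,0,0,0,0,0,5],[0,0,0,0,0,0,5],[0,0,0,0,0,0,5]]'; python3 - <<'E'
from h import *
im,d=cap('scene')
m=r.masks_of('chest_lid','scene')[0];k=cv2.erode(m['pixels'].astype(np.uint8),np.ones((5,5)))>0
p=pts('scene',d)[k&(d>0)];q=p[np.linalg.norm(p-np.median(p,0),axis=1)<.08]
nn=np.linalg.svd(q-q.mean(0))[2][2];print('tilt',np.degrees(np.arccos(abs(nn[2]))))
plan(.535,.162,.115,-3)
E
```

```text
time_s: 22.35
tcp_pos: [0.658, 0.1561, 0.3028]
eef_rot: [162.7, 89.9, -110.3]
contact_force: [-3.4, -4.5, 3.6]
gripper_width: 0.0111
time_s: 22.85
tcp_pos: [0.658, 0.1561, 0.3027]
eef_rot: [162.3, 89.9, -110.7]
contact_force: [-3.9, -3.5, 4.0]
gripper_width: 0.0115
tilt 59.0932268235573
t 22.95 tcp [0.658  0.1561 0.3027] jaw 177.01 w 0.0113 F [-3.8 -5.   3.2]
rot [ 0.    -0.002 -0.001] shift cm [18.77 12.32 -0.06]
```

```bash
python3 -c "
from plant import r
print(r.close_job())"
```

```text
the job is handed in; nothing more can be done
None
```

The three pale pots are nested on the bench, and the arm is holding the chest lid open by its bar at about 60°. I handed the job in at about 23 s. The system gives no verdict, so what follows is from my own last checks.

- **Nest:** seen from both cameras with the lid open, it is upright and the pot centres agree within about 3 mm. Rim heights fit pots sitting right down on each other's floors. I did not measure the nest again after the last 1° lid adjustment, but nothing went near it.
- **Lid:** the scene camera gives 59.1°, and the gripper position gives about 60°. The arm position stayed the same over the last 0.5 s. The bar is pinched with 25 N, and about 5–7 N of sideways and upward force remains on the wrist.
- **Disagreement:** the top camera's lid measurement gave 51° before the adjustment, from few pixels at a steep angle. The scene camera read 58° at that moment, so I disregarded the 51°.
- **Slips:** the first grip on the medium pot was too high, so I reopened and gripped lower. One move went the wrong way and carried the empty hand over the pail, with no sign of contact. I did not check the positions of the other bench items one by one. In the pictures they look undisturbed.

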